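# Seat a keyed tube block in a dry-block heater and start it

### The job

Take the aluminium tube block with the orange handle and set it gently into the heater's well, shuffling it sideways under light pressure until its slot drops over the hidden key and it sits fully home on the well floor. Then let go of it and press the heater's green start button all the way. Never force the block, and leave everything else where it is.

Things in the scene. Friction and masses are not known exactly. Their poses are not given: they have to be found in the camera images.
- block: The tube block to seat: aluminium, 70 (x) x 50 (y) x 45 mm high, about 0.4 kg, two rows of five small black holes on top. In its underside a slot 16 mm wide (y) and 10 mm deep runs the whole length along x, centred. Origin: centre of the underside; z up. The same when turned half round about z. Starts standing on the bench.
- handle (a point): Centre of the block's upright orange plastic handle, 67.5 mm above the block's underside. The handle stands in the middle of the block's top and is 28 (block x) x 16 (block y) x 45 mm tall, its top 90 mm above the underside; pinch it across its 16 mm.
- heater: White bench heater, fixed, 170 (x) x 250 (y) x 75 mm high, with an open rectangular well in its top at heater y +50 mm and a blue control panel at heater y -76 mm. Origin: centre of its underside; z up; x and y along its sides and the well's.
- well (a point): Centre of the well's flat floor, 32 mm below the heater's top, axes as the heater's. The well is loose: 78 mm (x) x 78 mm (y), upright walls. The block goes in with its long side along heater x. Fully home its underside is on this floor, at the height of this point, and it lies to the side (y) as the key does. Over 40 N between block and heater is forcing.
- well_rim (a point): Centre of the well's mouth, level with the heater's top. On the floor below lies a rigid dark steel key bar along heater x: 40 (x) x 13 (y) x 8 mm high, square edges, centred in x but clamped anywhere up to 11 mm either side of the middle in y: not measured, does not give. Off it the block stops 8 mm above the floor; over it the slot has 1.5 mm play each side and the block drops.
- start_top (a point): Centre of the top of the heater's green round start button, 28 mm across, facing up, on the panel's end towards the heater's -x.
- start (a joint): Travel of the start button in m: 0 out, 0.006 fully pressed, springs back; about 5 N presses it right down; it counts as pressed beyond 0.0045.
- spare: Bystander: a similar 70 x 50 x 45 mm aluminium block with a blue handle and larger holes (two rows of three), no slot. Origin: centre of the underside.
- rack: Bystander: red tube rack, 110 x 100 x 45 mm, some tubes to 59 mm. Origin: centre of the underside.
- bottle: Bystander: white plastic jar with blue cap, 54 mm across, 110 mm high. Origin: centre of the underside.
- tipbox: Bystander: blue pipette tip box, 120 x 85 mm, 72 mm high. Origin: centre of the underside.

How it is judged:
On the way, in this order (a step that is already met when the one before it is completed fails the run):
1. the block has dropped over the key and sits on the well floor (x of block in the frame of well between -0.008 and 0.008 m and y of block in the frame of well between -0.017 and 0.017 m and z of block in the frame of well below 0.0025 m and angle between block's own z axis and vertical below 0.05 rad and angle between the x axis of block and the x axis of heater, either way round below 0.12 rad), for 0.2 s.
2. the block is let go of and the start button is pressed right down, the block still seated (all of step 1 and contact force between block and the fingers below 0.2 N and value of joint start above 0.0045 m), for 0.04 s.
At the end, for the whole second after the job is handed in: The block stands in the well with its underside within 2.5 mm of the floor, upright within 0.05 rad, its long side within 0.12 rad of the heater's x, within 8 mm (x) and 17 mm (y) of the well's middle, released and at rest; the start button has been pressed past 4.5 mm and has sprung back (all of step 1 and contact force between block and the fingers below 0.2 N and linear speed of block below 0.02 m/s and value of joint start below 0.002 m); the robot touches nothing.
It fails at once if the block is forced: more than 40 N between block and heater (its well and key) (contact force between block and heater above 40 N).
It fails at once if the spare is shifted by over 20 mm or tipped (distance of spare from where it was at the start of the episode above 0.02 m or angle between spare's own z axis and vertical above 0.3 rad).
It fails at once if the rack is shifted by over 20 mm or tipped (distance of rack from where it was at the start of the episode above 0.02 m or angle between rack's own z axis and vertical above 0.3 rad).
It fails at once if the bottle is shifted by over 20 mm or tipped (distance of bottle from where it was at the start of the episode above 0.02 m or angle between bottle's own z axis and vertical above 0.3 rad).
It fails at once if the tipbox is shifted by over 20 mm or tipped (distance of tipbox from where it was at the start of the episode above 0.02 m or angle between tipbox's own z axis and vertical above 0.3 rad).
It also fails if it takes over 72 s, if anything falls off the work surface, if the arm or the gripper's body presses on something with over 40 N, if the wrist force passes 120 N, or if a joint passes its speed limit or range.

### The arm

A 6-joint arm with a two-finger parallel gripper is mounted at the origin on the work surface. World frame = base frame: x ahead of the robot, y to its left, z up, the work surface at z = 0. Lengths are in m, angles in rad, forces in N, time in s.
With the tool pointing down it reaches from about 0.375 to 0.975 m from the base axis. Payload 3.8 kg.
Tool frame: the origin (TCP) lies midway between the tips of the shut fingers; the grasp point (between the pads) lies 19 mm behind it; z points along the fingers, y is the direction in which the jaws open and shut (so a half turn about z gives the same grasp; the last joint's range is limited). The gripper opens to 85 mm and grips with 20 to 120 N. Pads are 22 mm wide; open, the fingers measure 114 mm over their backs; the gripper's body (76 mm by 85 mm) begins 54 mm behind the grasp point. The pads swing forward as they close: fully open they stand 13 mm farther back than shut.
Start: joints at [1.249, 0.264, 1.604, -0, 1.274, -0.037], TCP at [0.19, 0.648, 0.203] pointing down, gripper open.
Joint ranges: [-2.63, 2.63], [-0.94, 2.18], [0.31, 2.57], [-1.31, 4.45], [0, 2.66], [-2.55, 2.55]. Speed limits (rad/s): [2.57, 2.57, 3.14, 3.14, 3.14, 3.14].

### API

Orientations are given as a rotation vector (axis times angle).
In Python, from workcell import bot gives the robot as it stands. The module is installed in compiled form; this text tells all that it offers.
- The arm moves only by the tool move_arm, never from a script. Its argument "steps" is a list of rows, each a list of 5 numbers: the shift along the tool's x, y, z in mm, then the turn about the tool's z in degrees, then the opening in per cent of the stroke, from 0 (shut) to 100 (fully open). In form: [[tx, ty, tz, turn, claw], ...]. A call has 1 to 20 rows; each row is the pose to reach, as a shift and turn from the pose commanded when the call began, along the tool's axes at that moment; what a row does not reach only later rows make up. A row lasts 1/10 s, in which the tool goes at most 50 mm and 8.59 degrees, less where a joint would pass 70% of its speed; a pose out of reach is approached as far as the arm can. A call with a gripper value outside its range is refused whole. The fingers move at their own pace and stop on an object; "newtons" is the grip in N (left out, the last holds). Time passes only in rows, so rows that repeat a pose let the fingers close. It gives the time, the measured TCP pose, the force and the opening at its end, in the units of the state.
- bot.read_state(): the state, without advancing time (a new reading comes with each control period).
- bot.read_camera(name): name is "scene" or "top" or "wrist"; returns a dict with "pixels" (420x560x3 uint8, red, green, blue), "depth" (420x560 float32, m along the optical axis (not along the pixel's ray), 0 where there is no reading), "fovy" (degrees; the focal length in pixels is half the picture's height over the tangent of half this angle, whatever the lens; pixels are square), "cx", "cy" (the principal point, pixels), "k1" (the pictures are not rectified: a ray, as slopes to the right and down, at radius r is drawn at 1 + k1 r^2 times it, then the intrinsics apply), "xyz" and "attitude" of the camera in the world. Camera axes: x right, y up, looking along -z (the intrinsics and any distortion apply to the point x, -y, -z); pixel columns grow to the right and rows downward; lengths in m; the calibration is good to about 2 mm. A picture is of the moment at which its call begins.
- bot.finish_job(): hands the job in, once; it reports no verdict.
The state is a dict: "time": time; "q": joint angles; "joint_vel": joint speeds; "joint_torque": joint torques, N m; "tool_pos": TCP position; "tcp_rot": TCP orientation; "wrist_force": force on the tool from outside, world axes, zero at the start; "torque": the same for the moment, N m; "width": opening from 0.0 (shut) to 1.0 (fully open).
Only numpy, scipy, OpenCV 4.12 (cv2) and the standard library are available. Lean on these libraries where they do the work, as an engineer would, in place of code of your own. Each camera call takes 0.05 s, during which the arm holds its last target.

## Working session

There is one attempt and no reset: what is moved stays moved. The work goes in short steps, Python scripts to look and compute and a tool call to move; the robot and the scene stay as the last step left them, time stands still between calls to the robot, and variables do not carry over. Pictures are saved under pics/ and viewed, and the job is handed in when it is done.

Besides the shell and the picture viewer there is one more tool, called after "Call:" in YAML: its name, and indented under it one key for each argument. move_arm: Moves the arm, as the interface text tells. Its arguments: {"type":"object","properties":{"steps":{"type":"array","items":{"type":"array","items":{"type":"number"}}},"newtons":{"type":"number"}},"required":["steps"]}

```bash
mkdir -p pics
cat > h.py <<'E'
import numpy as np, cv2
from scipy.spatial.transform import Rotation as R
from workcell import bot
def rot(a):
    a=np.array(a,float)
    if a.shape==(3,3): return a
    if a.size==3: return R.from_rotvec(a).as_matrix()
    raise Exception(a)
def cloud(c):
    h,w=c['depth'].shape
    f=h/2/np.tan(np.radians(c['fovy'])/2)
    K=np.array([[f,0,c['cx']],[0,f,c['cy']],[0,0,1.]])
    u,v=np.meshgrid(np.arange(w),np.arange(h))
    p=np.stack([u,v],-1).reshape(-1,1,2).astype(np.float64)
    n=cv2.undistortPoints(p,K,np.array([c['k1'],0,0,0,0.])).reshape(h,w,2)
    d=c['depth']
    P=np.stack([n[...,0]*d,-n[...,1]*d,-d],-1)
    W=P@rot(c['attitude']).T+np.array(c['xyz'])
    W[d==0]=np.nan
    return W
E
python3 - <<'E'
from h import *
for n in ['scene','top','wrist']:
    c=bot.read_camera(n)
    cv2.imwrite(f'pics/{n}0.png',c['pixels'][...,::-1])
    np.savez(f'{n}0.npz',W=cloud(c),px=c['pixels'])
    print(n,{k:c[k] for k in c if k not in('pixels','depth')})
print(bot.read_state())
E
```

```text
scene {'fovy': 51.63244255310861, 'cx': 283.6629979099738, 'cy': 203.94163241328556, 'k1': -0.13854067633336448, 'xyz': array([ 1.21678609, -0.46247181,  0.97602005]), 'attitude': array([0.62442828, 0.3282749 , 0.9774227 ])}
top {'fovy': 50.23201172882341, 'cx': 280.1754296264679, 'cy': 215.70701822278332, 'k1': -0.11700380766738407, 'xyz': array([ 0.49928961, -0.05651602,  1.50957754]), 'attitude': array([ 0.05814104, -0.05579082, -1.59777365])}
wrist {'fovy': 65.98098470187452, 'cx': 280.5191197067644, 'cy': 210.2713760252347, 'k1': -0.007605731269774074, 'xyz': array([0.11631335, 0.66853628, 0.3720516 ]), 'attitude': array([-0.25967354, -0.19163314,  1.27610792])}
{'time': 0.15, 'q': array([ 1.24907466e+00,  2.64590568e-01,  1.60509032e+00, -4.50940824e-05,
        1.27371532e+00, -3.69126959e-02]), 'joint_vel': array([ 0.00029811, -0.00038454, -0.00298807, -0.00107877, -0.00107516,
        0.00022895]), 'joint_torque': array([ 1.59822607e-04, -5.15904200e+01, -3.67960131e+01, -1.50058781e-04,
        8.00662790e-03, -2.76226103e-05]), 'tool_pos': array([0.18948132, 0.64719498, 0.20212482]), 'tcp_rot': array([-4.45805964e-01, -3.10951749e+00,  2.79941357e-03]), 'wrist_force': array([-0.38594386,  0.3455734 , -0.53259486]), 'torque': array([ 0.02234536, -0.01759414, -0.02215689]), 'width': 0.9979415810815542}
```

View pics/top0.png

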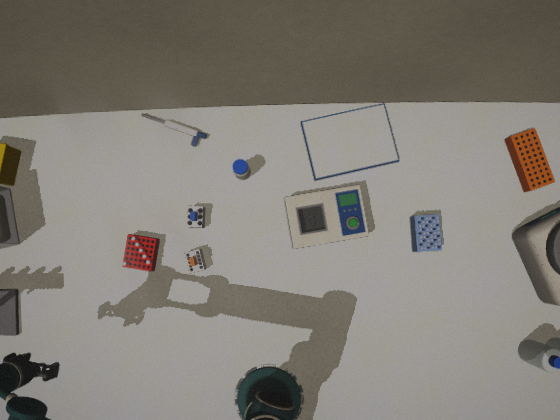

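View pics/scene0.png

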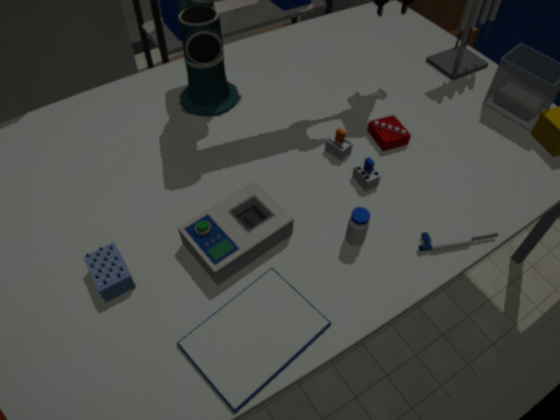

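View pics/wrist0.png

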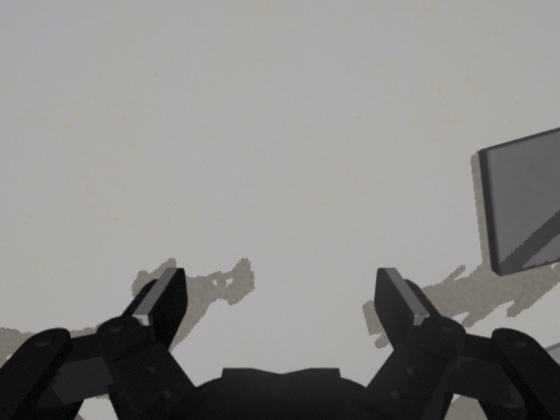

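Top view: orange-handled block at about (195,260), spare at (196,216), rack (141,252), heater centred (327,216), well (312,219), green button (352,223). The scene view agrees. Next I measure the positions.

Run:
```python
from h import *
d=np.load('top0.npz');W=d['W'];px=d['px']
for n,(u,v) in dict(block=(195,260),spare=(196,216),rack=(141,252),well=(312,219),btn=(352,223),bottle=(241,168),tip=(427,232)).items(): print(n,np.round(W[v,u],4))
hsv=cv2.cvtColor(px,cv2.COLOR_RGB2HSV)
def st(m,name):
    p=W[m]; p=p[~np.isnan(p[:,0])]; print(name,len(p),np.round(np.median(p,0),4),np.round(p.min(0),4),np.round(p.max(0),4)); return p
def rect(m,name):
    p=st(m,name); r=cv2.minAreaRect((p[:,:2]*1000).astype(np.float32)); print('  rect mm',r)
U,V=np.meshgrid(np.arange(560),np.arange(420))
def box(a,b,c,e): return (U>=a)&(U<=c)&(V>=b)&(V<=e)
Z=W[...,2]
rect(box(175,240,215,275)&(Z>.04)&(Z<.052),'block top')
rect(box(175,240,215,275)&(Z>.06),'handle')
rect(box(175,195,215,232)&(Z>.035)&(Z<.052),'spare top')
rect(box(270,170,385,260)&(Z>.06),'heater top')
rect(box(295,200,330,238)&(Z<.06),'well')
g=(hsv[...,0]>45)&(hsv[...,0]<75)&(hsv[...,1]>120)&box(340,210,365,236)
rect(g,'green')
for b,n in((box(115,225,165,280),'rack'),):rect(b&(Z>.03),n)
big=cv2.resize(px[180:290,110:390],None,fx=2.8,fy=2.8,interpolation=cv2.INTER_CUBIC)
cv2.imwrite('pics/topz.png',big[...,::-1])
d=np.load('scene0.npz');W=d['W'];px=d['px'];Z=W[...,2]
hsv=cv2.cvtColor(px,cv2.COLOR_RGB2HSV)
rect((hsv[...,0]<18)&(hsv[...,1]>150)&box(325,120,355,160)&(Z>.05),'S handle')
rect(box(320,125,357,165)&(Z>.041)&(Z<.05),'S block top')
rect(box(170,180,300,290)&(Z>.07)&(Z<.08),'S heater top')
rect((hsv[...,0]>45)&(hsv[...,0]<75)&(hsv[...,1]>120)&box(190,215,215,240),'S green')
```

```text
block [0.4681 0.2236 0.0623]
spare [0.6105 0.2174 0.0657]
rack [0.498  0.4071 0.0444]
well [ 0.5909 -0.159   0.0555]
btn [ 0.5718 -0.2817  0.1023]
bottle [0.7548 0.0636 0.1133]
tip [ 0.537  -0.5302  0.0748]
block top 245 [0.4683 0.226  0.0451] [0.4287 0.2003 0.04  ] [0.5035 0.2605 0.0518]
  rect mm ((465.9451599121094, 229.5875701904297), (69.56291198730469, 51.1013298034668), 11.423154830932617)
handle 60 [0.4658 0.2271 0.0881] [0.4521 0.2195 0.0611] [0.4786 0.2413 0.0962]
  rect mm ((465.53515625, 229.740966796875), (27.392255783081055, 17.374267578125), 14.62691879272461)
spare top 266 [0.6084 0.2192 0.0449] [0.5752 0.1981 0.0351] [0.6462 0.2523 0.0508]
  rect mm ((611.3070068359375, 225.6767578125), (51.69415283203125, 69.72776794433594), 86.36854553222656)
heater top 3463 [ 0.601  -0.221   0.0755] [ 0.4983 -0.3373  0.06  ] [ 0.6992 -0.0726  0.1025]
  rect mm ((598.736083984375, -204.81495666503906), (170.9333038330078, 248.69277954101562), 8.268839836120605)
well 571 [ 0.5925 -0.1575  0.0442] [ 0.5497 -0.2006  0.0322] [ 0.6358 -0.1147  0.06  ]
  rect mm ((592.3737182617188, -157
[... 562 characters left out ...]
70343017578125, 225.24620056152344), (27.466440200805664, 18.92168617248535), 21.408397674560547)
S block top 194 [0.4797 0.2198 0.0442] [0.4314 0.194  0.041 ] [0.5772 0.2576 0.0499]
  rect mm ((502.635986328125, 231.0556182861328), (142.56365966796875, 56.47504806518555), 8.18736743927002)
S heater top 4322 [ 0.6151 -0.2237  0.0761] [ 0.4984 -0.3412  0.07  ] [ 0.7018 -0.072   0.08  ]
  rect mm ((598.78564453125, -206.54379272460938), (173.3070831298828, 251.1383056640625), 8.690591812133789)
S green 81 [ 0.5791 -0.2881  0.0971] [ 0.5645 -0.2999  0.0859] [ 0.5916 -0.2759  0.1026]
  rect mm ((577.6994018554688, -286.7652587890625), (26.043054580688477, 23.853559494018555), 31.603103637695312)
```

View pics/topz.png

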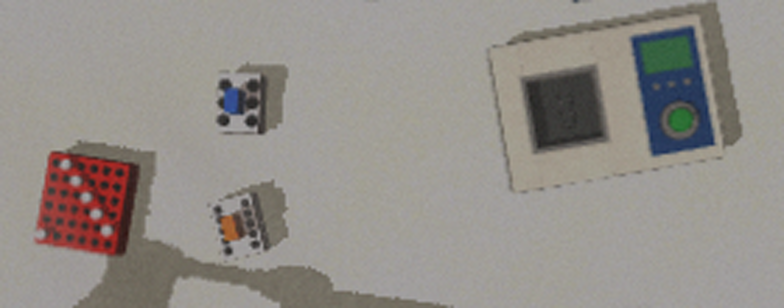

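```bash
cat >> h.py <<'E'
def plan(target, yaw_y=None):
    s=bot.read_state(); M=R.from_rotvec(s['tcp_rot']).as_matrix()
    d=M.T@(np.array(target)-s['tool_pos'])*1000
    ang=np.degrees(np.arctan2(M[1,1],M[0,1]))
    t=None
    if yaw_y is not None: t=-((yaw_y-ang+90)%180-90)
    print('pos',np.round(s['tool_pos'],4),'yaw_y',round(ang,2),'tilt z',np.round(M[:,2],4),'w',round(float(s['width']),3),'F',np.round(s['wrist_force'],2),'t',s['time'])
    print('shift mm',np.round(d,1),'turn',t); return d,t
E
python3 - <<'E'
from h import *
plan([.467,.228,.2],102.5)
E
```

```text
pos [0.1895 0.6472 0.2021] yaw_y 73.68 tilt z [-5.0e-04 -1.7e-03 -1.0e+00] w 0.998 F [-0.39  0.35 -0.53] t 0.15
shift mm [-384.1 -324.3    2.7] turn -28.817592358494053
```

Call:
move_arm:
  steps:
    - [-20,-17,0,-2,100]
    - [-45,-38,0,-4,100]
    - [-75,-63,0,-6,100]
    - [-105,-89,0,-8,100]
    - [-135,-114,0,-10,100]
    - [-165,-139,0,-13,100]
    - [-195,-165,0,-15,100]
    - [-225,-190,0,-18,100]
    - [-255,-215,0,-20,100]
    - [-285,-240,0,-22,100]
    - [-312,-263,0,-24,100]
    - [-336,-283,0,-26,100]
    - [-356,-300,0,-27,100]
    - [-370,-313,0,-28,100]
    - [-380,-321,0,-29,100]
    - [-384,-324,0,-29,100]
    - [-384,-324,0,-29,100]
    - [-384,-324,0,-29,100]

```text
time: 1.95
tool_pos: [0.4668, 0.2293, 0.203]
tcp_rot: [0.347, -3.122, -0.0]
wrist_force: [-0.4, -0.3, -0.6]
width: 0.999
```

Run:
```python
from h import *
c=bot.read_camera('wrist'); cv2.imwrite('pics/w1.png',c['pixels'][...,::-1])
W=cloud(c); np.savez('w1.npz',W=W,px=c['pixels'])
plan([.467,.228,.2],102.5)
hsv=cv2.cvtColor(c['pixels'],cv2.COLOR_RGB2HSV);Z=W[...,2]
def rect(m,name):
    p=W[m]; p=p[~np.isnan(p[:,0])];r=cv2.minAreaRect((p[:,:2]*1000).astype(np.float32)); print(name,len(p),np.median(p[:,2]),r)
o=(hsv[...,0]<18)&(hsv[...,1]>150)
rect(o&(Z>.087)&(Z<.094),'handle top')
near=(np.hypot(W[...,0]-.467,W[...,1]-.228)<.06)
rect(near&(Z>.043)&(Z<.048),'block top')
```

```text
pos [0.4667 0.2295 0.2031] yaw_y 102.7 tilt z [-4.e-04  2.e-04 -1.e+00] w 0.996 F [ 0.92 -0.57  0.26] t 2.0
shift mm [ 0.1 -1.5  3.1] turn 0.20214431183424608
handle top 429 0.08939926363421224 ((466.3662109375, 230.09603881835938), (26.353416442871094, 13.706191062927246), 12.371564865112305)
block top 2454 0.04457650827745577 ((467.638916015625, 230.02320861816406), (69.91323852539062, 50.00542449951172), 12.495546340942383)
```

View pics/w1.png

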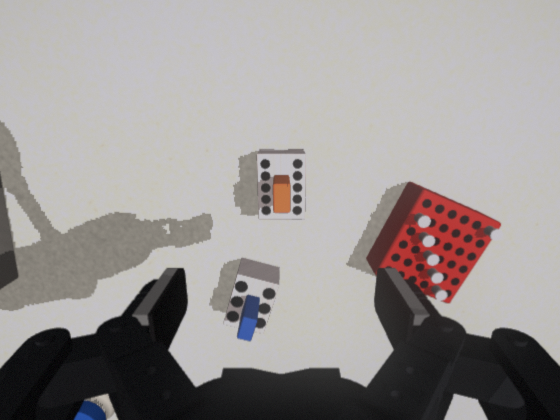

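Wrist view shows the orange block at about (282,185), with the spare (255,300) and rack (430,240) clear of the fingers. The three cameras agree: block at (0.467, 0.230), yaw 12.5°. Descending to grasp.

Call:
move_arm:
  steps:
    - [0,-0.5,15,0,70]
    - [0,-0.5,40,0,60]
    - [0,-0.5,65,0,60]
    - [0,-0.5,90,0,60]
    - [0,-0.5,110,0,60]
    - [0,-0.5,130,0,60]
    - [0,-0.5,142,0,60]
    - [0,-0.5,148,0,60]
    - [0,-0.5,150,0,60]
    - [0,-0.5,150,0,60]
    - [0,-0.5,150,0,30]
    - [0,-0.5,150,0,20]
    - [0,-0.5,150,0,5]
    - [0,-0.5,150,0,5]
    - [0,-0.5,150,0,5]
    - [0,-0.5,150,0,5]
    - [0,-0.5,150,0,5]
    - [0,-0.5,150,0,5]
  newtons: 50

```text
time: 3.8
tool_pos: [0.4681, 0.2291, 0.0542]
tcp_rot: [-0.347, 3.121, 0.002]
wrist_force: [-0.7, 2.7, 6.0]
width: 0.165
```

Run:
```python
from h import *
plan([.467,.23,.053],102.5)
```

```text
pos [0.4681 0.2291 0.0542] yaw_y 102.67 tilt z [ 0.0016  0.0012 -1.    ] w 0.165 F [-0.66  2.69  6.04] t 3.8
shift mm [0.8 1.1 1.2] turn 0.17379665057740112
```

Call:
move_arm:
  steps:
    - [0,0,-5,0,5]
    - [0,0,-20,0,5]
    - [0,0,-45,0,5]
    - [0,0,-70,0,5]
    - [0,0,-95,0,5]
    - [0,0,-110,0,5]
    - [0,0,-120,0,5]
    - [0,0,-120,0,5]

```text
time: 4.6
tool_pos: [0.468, 0.2287, 0.1745]
tcp_rot: [-0.347, 3.12, 0.001]
wrist_force: [0.3, -0.1, -5.0]
width: 0.172
```

Run:
```python
from h import *
plan([.592,-.157,.175],98.3)
c=bot.read_camera('wrist'); cv2.imwrite('pics/w2.png',c['pixels'][...,::-1])
```

```text
pos [0.468  0.2287 0.1745] yaw_y 102.68 tilt z [ 2.1e-03  8.0e-04 -1.0e+00] w 0.172 F [ 0.35 -0.07 -4.95] t 4.6
shift mm [ -36.3 -403.5   -0.5] turn 4.3823319019008125
```

View pics/w2.png

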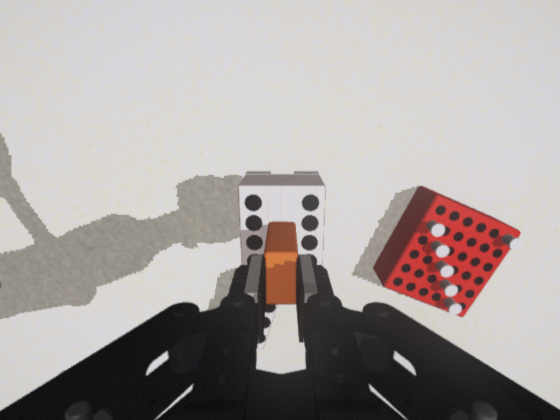

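The block is lifted and held square: handle at (282,270), its slot visible at (283,175). Carrying it over the well.

Call:
move_arm:
  steps:
    - [-1,-10,0,0.5,5]
    - [-3,-32,0,1,5]
    - [-5,-60,0,1,5]
    - [-8,-90,0,1.5,5]
    - [-11,-120,0,2,5]
    - [-14,-150,0,2,5]
    - [-17,-180,0,2.5,5]
    - [-20,-210,0,2.5,5]
    - [-22,-240,0,3,5]
    - [-25,-270,0,3,5]
    - [-28,-300,0,3.5,5]
    - [-31,-330,0,4,5]
    - [-33,-357,0,4.4,5]
    - [-35,-378,0,4.4,5]
    - [-36,-392,0,4.4,5]
    - [-36,-400,0,4.4,5]
    - [-36,-403,0,4.4,5]
    - [-36,-403,0,4.4,5]
    - [-36,-403,0,4.4,5]

```text
time: 6.55
tool_pos: [0.5906, -0.1559, 0.173]
tcp_rot: [0.228, -3.133, -0.001]
wrist_force: [0.5, 0.3, -4.5]
width: 0.168
```

Run:
```python
from h import *
plan([.592,-.157,.175],98.3)
for n in('wrist','scene','top'):
    c=bot.read_camera(n); cv2.imwrite(f'pics/{n}3.png',c['pixels'][...,::-1])
    W=cloud(c); np.savez(f'{n}3.npz',W=W,px=c['pixels']); Z=W[...,2]
    near=(np.hypot(W[...,0]-.6,W[...,1]+.205)<.17)
    m=near&(Z>.068)&(Z<.080)
    p=W[m]; r=cv2.minAreaRect((p[:,:2]*1000).astype(np.float32)); print(n,len(p),np.median(p[:,2]),r)
    near=(np.hypot(W[...,0]-.592,W[...,1]+.157)<.06)
    m=near&(Z>.15)&(Z<.175)
    p=W[m]
    if len(p)>5: r=cv2.minAreaRect((p[:,:2]*1000).astype(np.float32)); print(' block',n,len(p),np.median(p[:,2]),r)
```

```text
pos [ 0.5906 -0.1559  0.173 ] yaw_y 98.32 tilt z [-5.e-04  6.e-04 -1.e+00] w 0.168 F [ 0.5   0.3  -4.46] t 6.55
shift mm [-1.3 -1.3 -2. ] turn 0.017730516355115356
wrist 40261 0.07468412795449925 ((599.2977905273438, -204.309326171875), (169.93771362304688, 250.0469207763672), 8.050148010253906)
 block wrist 5608 0.16351119199024133 ((580.3572998046875, -157.02125549316406), (51.0948371887207, 50.101470947265625), 8.47669792175293)
scene 3918 0.07599942647675823 ((598.930908203125, -206.36434936523438), (173.33364868164062, 251.350830078125), 8.515718460083008)
 block scene 441 0.1645281320396249 ((589.1885986328125, -157.81939697265625), (73.9925537109375, 50.922359466552734), 8.20401382446289)
top 1285 0.07485556681230943 ((598.6154174804688, -204.9709930419922), (170.6676025390625, 248.59579467773438), 8.284409523010254)
 block top 60 0.1644582192392886 ((557.2245483398438, -154.80941772460938), (53.06325149536133, 22.32671546936035), 70.68376159667969)
```

View pics/wrist3.png

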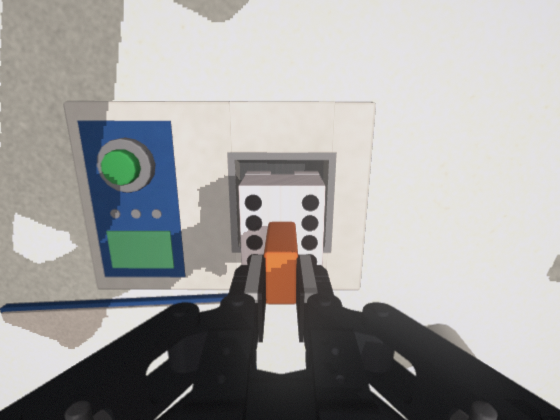

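View pics/scene3.png

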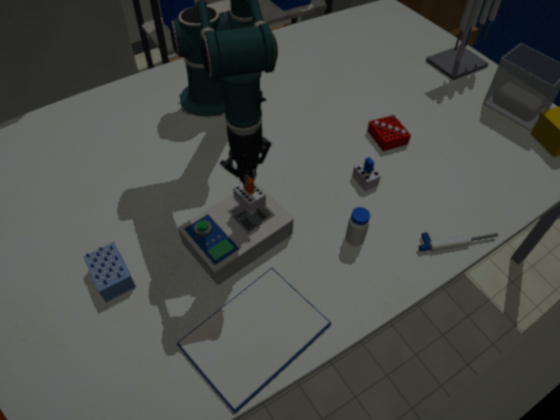

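Call:
move_arm:
  steps:
    - [-2,0.5,0,0,5]
    - [-2,0.5,10,0,5]
    - [-2,0.5,25,0,5]
    - [-2,0.5,40,0,5]
    - [-2,0.5,50,0,5]
    - [-2,0.5,55,0,5]
    - [-2,0.5,58,0,5]
    - [-2,0.5,60,0,5]
    - [-2,0.5,62,0,5]
    - [-2,0.5,63,0,5]
    - [-2,0.5,64,0,5]
    - [-2,0.5,64,0,5]

```text
time: 7.9
tool_pos: [0.5929, -0.156, 0.1094]
tcp_rot: [-0.227, 3.133, -0.0]
wrist_force: [-1.4, 0.6, -4.6]
width: 0.165
```

Run:
```python
from h import *
plan([.5925,-.1556,.105],98.25)
for n in('wrist',):
    c=bot.read_camera(n); cv2.imwrite(f'pics/{n}4.png',c['pixels'][...,::-1])
```

```text
pos [ 0.5929 -0.156   0.1094] yaw_y 98.28 tilt z [ 3.e-04 -2.e-04 -1.e+00] w 0.165 F [-1.39  0.57 -4.61] t 7.9
shift mm [0.3 0.5 4.4] turn 0.0339393856548611
```

View pics/wrist4.png

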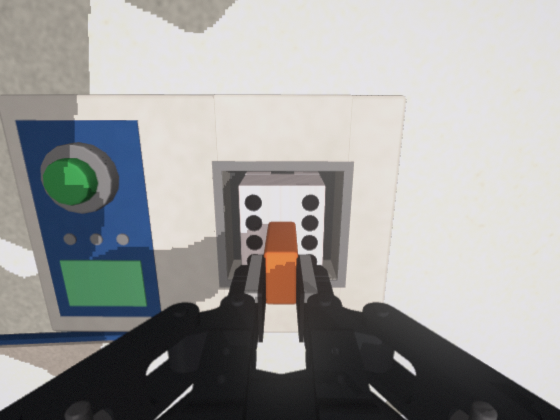

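Block is inside the well mouth (well 215–350 across, block 240–325), with gaps on all sides. Feeling downwards.

Call:
move_arm:
  steps:
    - [0,0,1,0,5]
    - [0,0,2,0,5]
    - [0,0,2.5,0,5]
    - [0,0,3,0,5]
    - [0,0,3.5,0,5]
    - [0,0,4,0,5]
    - [0,0,4.5,0,5]
    - [0,0,4.5,0,5]

```text
time: 8.75
tool_pos: [0.5929, -0.156, 0.1051]
tcp_rot: [-0.227, 3.133, -0.0]
wrist_force: [-0.8, -0.3, -1.4]
width: 0.164
```

Call:
move_arm:
  steps:
    - [0,0,0.4,0,5]
    - [0,0,0.8,0,5]
    - [0,0,0.8,0,5]

```text
time: 9.05
tool_pos: [0.5933, -0.1561, 0.105]
tcp_rot: [-0.227, 3.132, -0.001]
wrist_force: [-2.2, 1.4, 4.2]
width: 0.166
```

Call:
move_arm:
  steps:
    - [0,0.5,0,0,5]
    - [0,1,0,0,5]
    - [0,1.5,0,0,5]
    - [0,2,0,0,5]
    - [0,2.5,0,0,5]
    - [0,3,0,0,5]

```text
time: 9.65
tool_pos: [0.5931, -0.1543, 0.1048]
tcp_rot: [-0.227, 3.132, -0.004]
wrist_force: [-1.3, -3.5, 4.8]
width: 0.164
```

Call:
move_arm:
  steps:
    - [0,0,0,0,5]

```text
time: 9.75
tool_pos: [0.5931, -0.1542, 0.1048]
tcp_rot: [-0.227, 3.132, -0.004]
wrist_force: [-1.9, -2.8, 5.6]
width: 0.167
```

Call:
move_arm:
  steps:
    - [0,0.5,0,0,5]
    - [0,1,0,0,5]
    - [0,1.5,0,0,5]
    - [0,2,0,0,5]
    - [0,2.5,0,0,5]
    - [0,3,0,0,5]

```text
time: 10.35
tool_pos: [0.593, -0.1513, 0.1047]
tcp_rot: [-0.227, 3.131, -0.004]
wrist_force: [-0.6, -4.4, 4.6]
width: 0.166
```

Call:
move_arm:
  steps:
    - [0,0.5,0,0,5]
    - [0,1,0,0,5]
    - [0,1.5,0,0,5]
    - [0,2,0,0,5]
    - [0,2.5,0,0,5]
    - [0,3,0,0,5]

```text
time: 10.95
tool_pos: [0.5927, -0.1482, 0.1047]
tcp_rot: [-0.227, 3.131, -0.004]
wrist_force: [-0.1, -5.9, 5.0]
width: 0.166
```

Call:
move_arm:
  steps:
    - [0,0.5,0,0,5]
    - [0,1,0,0,5]
    - [0,1.5,0,0,5]
    - [0,2,0,0,5]
    - [0,2.5,0,0,5]

```text
time: 11.45
tool_pos: [0.5923, -0.1457, 0.1047]
tcp_rot: [-0.227, 3.131, -0.003]
wrist_force: [1.4, -5.0, 4.3]
width: 0.172
```

Call:
move_arm:
  steps:
    - [0,0.5,0,0,5]
    - [0,1,0,0,5]
    - [0,1.5,0,0,5]
    - [0,1.5,0,0,5]

```text
time: 11.85
tool_pos: [0.5921, -0.1441, 0.1047]
tcp_rot: [-0.227, 3.131, -0.003]
wrist_force: [-0.2, -4.8, 4.7]
width: 0.17
```

Nothing on the +y side. Lifting slightly, going back to the middle, then feeling towards −y.

Call:
move_arm:
  steps:
    - [0,0,-1.5,0,5]
    - [0,-2,-2.5,0,5]
    - [0,-4,-2.5,0,5]
    - [0,-6,-2.5,0,5]
    - [0,-8,-2.5,0,5]
    - [0,-10,-2.5,0,5]
    - [0,-11,-2.5,0,5]
    - [0,-11,-2.5,0,5]
    - [0,-11,-1.5,0,5]
    - [0,-11,-0.7,0,5]
    - [0,-11,0,0,5]
    - [0,-11,0,0,5]

```text
time: 13.05
tool_pos: [0.5929, -0.1541, 0.1051]
tcp_rot: [-0.227, 3.132, -0.001]
wrist_force: [-2.1, 0.6, 4.9]
width: 0.168
```

Call:
move_arm:
  steps:
    - [0,-0.5,0,0,5]
    - [0,-1,0,0,5]
    - [0,-1.5,0,0,5]
    - [0,-2,0,0,5]
    - [0,-2.5,0,0,5]
    - [0,-3,0,0,5]

```text
time: 13.65
tool_pos: [0.5934, -0.1561, 0.1052]
tcp_rot: [-0.226, 3.132, 0.002]
wrist_force: [-2.1, 3.9, 6.1]
width: 0.166
```

Call:
move_arm:
  steps:
    - [0,-0.5,0,0,5]
    - [0,-1,0,0,5]
    - [0,-1.5,0,0,5]
    - [0,-2,0,0,5]
    - [0,-2.5,0,0,5]
    - [0,-3,0,0,5]

```text
time: 14.25
tool_pos: [0.5941, -0.1586, 0.1051]
tcp_rot: [-0.226, 3.132, 0.003]
wrist_force: [-1.3, 4.9, 6.4]
width: 0.167
```

Call:
move_arm:
  steps:
    - [0,-0.5,0,0,5]
    - [0,-1,0,0,5]
    - [0,-1.5,0,0,5]
    - [0,-2,0,0,5]
    - [0,-2.5,0,0,5]
    - [0,-3,0,0,5]

```text
time: 14.85
tool_pos: [0.593, -0.1624, 0.1028]
tcp_rot: [0.226, -3.132, -0.002]
wrist_force: [0.2, 2.8, -6.1]
width: 0.167
```

Dropped 2 mm and the contact force went away: the slot is over the key. Lowering.

Call:
move_arm:
  steps:
    - [0,0.3,0.5,0,5]
    - [0,0.3,1,0,5]
    - [0,0.3,1.5,0,5]
    - [0,0.3,2,0,5]
    - [0,0.3,2.5,0,5]
    - [0,0.3,3,0,5]

```text
time: 15.45
tool_pos: [0.5937, -0.1625, 0.101]
tcp_rot: [-0.227, 3.133, 0.0]
wrist_force: [-0.5, 3.6, -2.5]
width: 0.167
```

Call:
move_arm:
  steps:
    - [0,0.4,0,0,5]
    - [0,0.8,0.5,0,5]
    - [0,0.8,1,0,5]
    - [0,0.8,1.5,0,5]
    - [0,0.8,2,0,5]
    - [0,0.8,2.5,0,5]

```text
time: 16.05
tool_pos: [0.5937, -0.1619, 0.0983]
tcp_rot: [-0.227, 3.133, -0.0]
wrist_force: [-0.2, 1.3, -3.2]
width: 0.166
```

Call:
move_arm:
  steps:
    - [0,0.3,0.4,0,5]
    - [0,0.3,0.8,0,5]
    - [0,0.3,1.2,0,5]
    - [0,0.3,1.6,0,5]
    - [0,0.3,1.6,0,5]

```text
time: 16.55
tool_pos: [0.5937, -0.1616, 0.0975]
tcp_rot: [-0.227, 3.133, -0.0]
wrist_force: [-2.6, 2.6, 4.1]
width: 0.166
```

Sits at 7.6 mm below the key-top level, under ~8 N. Relaxing the press, opening, rising.

Call:
move_arm:
  steps:
    - [0,0,-0.5,0,5]
    - [0,0,-0.9,0,5]
    - [0,0,-0.9,0,10]
    - [0,0,-0.9,0,25]
    - [0,0,-0.9,0,40]
    - [0,0,-0.9,0,50]
    - [0,0,-0.9,0,50]
    - [0,0,-0.9,0,50]
    - [0,0,-10,0,50]
    - [0,0,-30,0,50]
    - [0,0,-55,0,50]
    - [0,0,-80,0,50]
    - [0,0,-100,0,50]
    - [0,0,-110,0,50]
    - [0,0,-110,0,50]

```text
time: 18.05
tool_pos: [0.5949, -0.162, 0.2094]
tcp_rot: [-0.227, 3.129, -0.003]
wrist_force: [0.5, 0.3, 0.7]
width: 0.497
```

Run:
```python
from h import *
plan([.576,-.286,.2],98.3)
for n in('wrist','scene','top'):
    c=bot.read_camera(n); cv2.imwrite(f'pics/{n}5.png',c['pixels'][...,::-1])
    W=cloud(c); Z=W[...,2]
    def rect(m,name):
        p=W[m]; p=p[~np.isnan(p[:,0])]
        if len(p)>5: print(n,name,len(p),np.round(np.median(p,0),4),cv2.minAreaRect((p[:,:2]*1000).astype(np.float32)))
    near=(np.hypot(W[...,0]-.592,W[...,1]+.157)<.055)
    rect(near&(Z>.081)&(Z<.095),'block')
    rect((np.hypot(W[...,0]-.6,W[...,1]+.205)<.17)&(Z>.068)&(Z<.080),'heater')
    hsv=cv2.cvtColor(c['pixels'],cv2.COLOR_RGB2HSV)
    g=(hsv[...,0]>45)&(hsv[...,0]<75)&(hsv[...,1]>120)&(np.hypot(W[...,0]-.576,W[...,1]+.286)<.025)
    rect(g,'green'); 
    if g.sum(): print(np.percentile(Z[g],[10,50,90]))
```

```text
pos [ 0.5949 -0.162   0.2094] yaw_y 98.28 tilt z [ 0.0041 -0.0014 -1.    ] w 0.497 F [0.55 0.25 0.67] t 18.05
shift mm [  36.6 -120.     9.5] turn -0.019218116386682027
wrist block 3119 [ 0.5845 -0.1626  0.0875] ((592.8619995117188, -160.1375274658203), (70.26801300048828, 50.159217834472656), 8.324544906616211)
wrist heater 35378 [ 0.5909 -0.2179  0.0747] ((599.3084716796875, -204.54074096679688), (169.6725311279297, 250.11630249023438), 8.00135326385498)
wrist green 779 [ 0.5743 -0.2834  0.0962] ((574.7376708984375, -284.3907775878906), (25.380237579345703, 25.99946403503418), 7.739898681640625)
[0.09448859 0.0962058  0.09723538]
scene block 332 [ 0.6051 -0.1705  0.0887] ((595.0130004882812, -162.69973754882812), (58.40494918823242, 75.52754211425781), 88.33304595947266)
scene heater 4387 [ 0.618  -0.2238  0.076 ] ((598.7583618164062, -206.484375), (173.66287231445312, 250.95819091796875), 8.497881889343262)
scene green 79 [ 0.5799 -0.2879  0.0975] ((577.3892211914062, -286.4024353027344), (22.724693298339844, 24.224502563476562), 65.05268096923828)
[0.09436458 0.09752808 0.09956811]
top block 99 [ 0.5664 -0.156   0.0883] ((573.6821899414062, -145.1824951171875), (109.034423828125, 37.68096160888672), 56.4754638671875)
top heater 1225 [ 0.5503 -0.1851  0.0749] ((598.432861328125, -204.6797637939453), (170.30419921875, 248.5766143798828), 8.224390029907227)
[0.09713925 0.09774597 0.09835269]
```

View pics/wrist5.png

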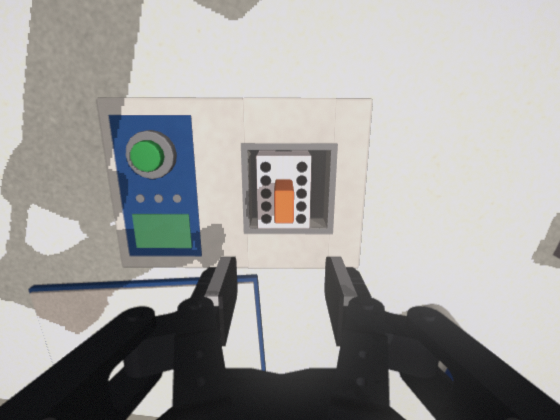

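Block released and seated at (283,190) in the picture: top at z 0.0875, so underside about 0.0425, against floor 0.043. Button at (148,157), world ≈ (0.575, −0.285, 0.097). Next, shut the fingers and move above it.

Call:
move_arm:
  steps:
    - [4,-12,0,0,30]
    - [11,-36,0,0,10]
    - [19,-60,0,0,0]
    - [26,-84,5,0,0]
    - [33,-104,15,0,0]
    - [37,-116,30,0,0]
    - [37.5,-119,50,0,0]
    - [37.5,-119,70,0,0]
    - [37.5,-119,85,0,0]
    - [37.5,-119,95,0,0]
    - [37.5,-119,98,0,0]
    - [37.5,-119,98,0,0]
    - [37.5,-119,98,0,0]

```text
time: 19.5
tool_pos: [0.5744, -0.2849, 0.1098]
tcp_rot: [-0.227, 3.132, -0.001]
wrist_force: [0.3, 0.5, 0.2]
width: 0.004
```

Run:
```python
from h import *
plan([.575,-.285,.091],98.3)
c=bot.read_camera('wrist'); cv2.imwrite('pics/w6.png',c['pixels'][...,::-1])
```

```text
pos [ 0.5744 -0.2849  0.1098] yaw_y 98.3 tilt z [ 1.5e-03 -8.0e-04 -1.0e+00] w 0.004 F [0.31 0.5  0.21] t 19.5
shift mm [-0.6 -0.1 18.8] turn 0.00010828297831722011
```

View pics/w6.png

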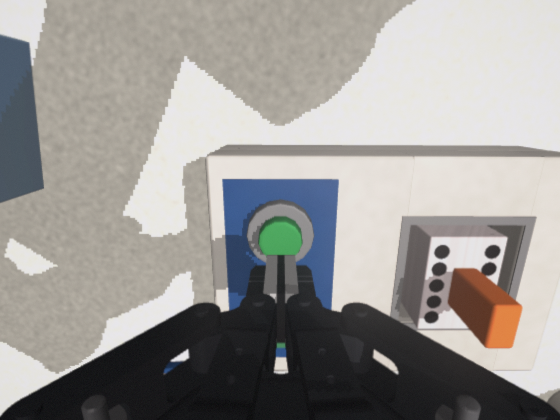

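The shut fingertips (281,260) are lined up over the button (281,235). Pressing.

Call:
move_arm:
  steps:
    - [0,0,5,0,0]
    - [0,0,10,0,0]
    - [0,0,12,0,0]
    - [0,0,14,0,0]
    - [0,0,16,0,0]
    - [0,0,17,0,0]
    - [0,0,18,0,0]
    - [0,0,18,0,0]

```text
time: 20.35
tool_pos: [0.5736, -0.2847, 0.0907]
tcp_rot: [0.227, -3.133, -0.0]
wrist_force: [0.5, 0.1, -0.0]
width: 0.0
```

Run:
```python
from h import *
s=bot.read_state(); print(s['wrist_force'],s['tool_pos'],s['width'])
c=bot.read_camera('wrist'); cv2.imwrite('pics/w7.png',c['pixels'][...,::-1])
W=cloud(c)
hsv=cv2.cvtColor(c['pixels'],cv2.COLOR_RGB2HSV)
g=(hsv[...,0]>45)&(hsv[...,0]<75)&(hsv[...,1]>120)&(np.hypot(W[...,0]-.576,W[...,1]+.286)<.025)
print(np.percentile(W[g],[5,50,95],axis=0))
```

```text
[ 0.45206601  0.0797841  -0.02666109] [ 0.57356174 -0.28470068  0.09066337] 0.000381419022652848
[[ 0.56281275 -0.29652605  0.09399408]
 [ 0.56930181 -0.2862382   0.09619489]
 [ 0.57788198 -0.27439547  0.09728852]]
```

View pics/w7.png

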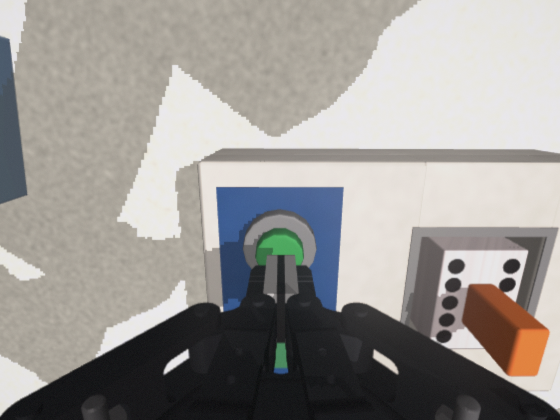

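No contact yet, and the button still stands at 0.096. Going on down slowly.

Call:
move_arm:
  steps:
    - [0,0,0.5,0,0]
    - [0,0,1,0,0]
    - [0,0,1.5,0,0]
    - [0,0,2,0,0]
    - [0,0,2,0,0]

```text
time: 20.9
tool_pos: [0.5735, -0.2847, 0.0887]
tcp_rot: [0.227, -3.133, -0.0]
wrist_force: [-0.1, -0.1, -0.7]
width: 0.002
```

Call:
move_arm:
  steps:
    - [0,0,0.5,0,0]
    - [0,0,1,0,0]
    - [0,0,1.5,0,0]
    - [0,0,2,0,0]
    - [0,0,2,0,0]

```text
time: 21.4
tool_pos: [0.5735, -0.2847, 0.0866]
tcp_rot: [0.227, -3.133, -0.0]
wrist_force: [-0.0, 1.2, 0.1]
width: 0.002
```

Run:
```python
from h import *
s=bot.read_state(); print(s['wrist_force'],s['tool_pos'],s['width'])
c=bot.read_camera('scene'); cv2.imwrite('pics/s8.png',cv2.resize(c['pixels'][150:300,150:320],None,fx=4,fy=4,interpolation=cv2.INTER_CUBIC)[...,::-1])
c=bot.read_camera('wrist'); cv2.imwrite('pics/w8.png',cv2.resize(c['pixels'][180:320,180:380],None,fx=4,fy=4,interpolation=cv2.INTER_CUBIC)[...,::-1])
W=cloud(c)
for v in range(235,285,4): print(v,np.round(W[v,281],4),np.round(W[v,272],4))
```

```text
[-0.02370273  1.19404309  0.09436619] [ 0.5735198  -0.28465563  0.08664113] 0.0015784745597817126
235 [ 0.5623 -0.2862  0.0931] [ 0.5631 -0.291   0.0927]
239 [ 0.5633 -0.2861  0.0962] [ 0.5642 -0.2908  0.0958]
243 [ 0.566  -0.2857  0.0953] [ 0.5656 -0.2905  0.0978]
247 [ 0.568  -0.2854  0.096 ] [ 0.5682 -0.2902  0.0971]
251 [ 0.5702 -0.285   0.0963] [ 0.5707 -0.2899  0.0968]
255 [ 0.5626 -0.2862  0.1178] [ 0.5628 -0.2904  0.1186]
259 [ 0.5625 -0.2862  0.1222] [ 0.5627 -0.2903  0.1229]
263 [ 0.5625 -0.2862  0.1262] [ 0.5628 -0.2902  0.1267]
267 [ 0.5623 -0.2863  0.1305] [ 0.5629 -0.2901  0.1303]
271 [ 0.5627 -0.2862  0.1333] [ 0.5628 -0.29    0.1341]
275 [ 0.562  -0.2863  0.1381] [ 0.5627 -0.2899  0.1378]
279 [ 0.5622 -0.2863  0.1411] [ 0.5626 -0.2899  0.1413]
283 [ 0.562  -0.2863  0.1446] [ 0.5626 -0.2898  0.1444]
```

View pics/s8.png

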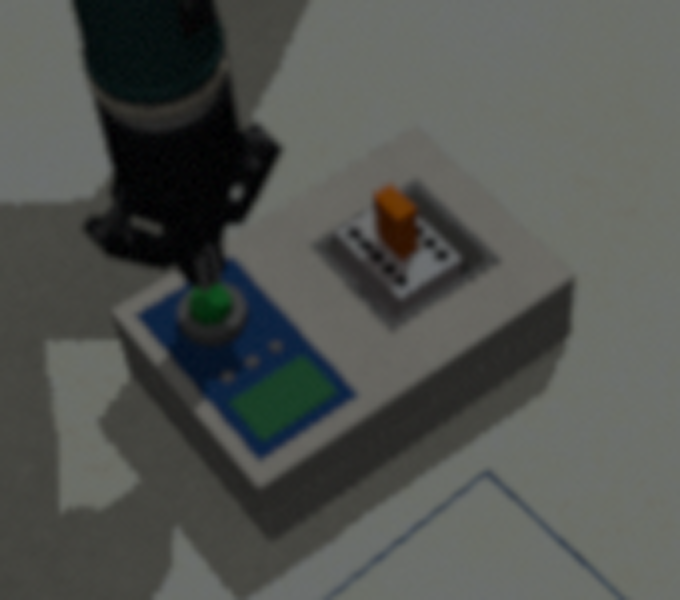

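View pics/w8.png

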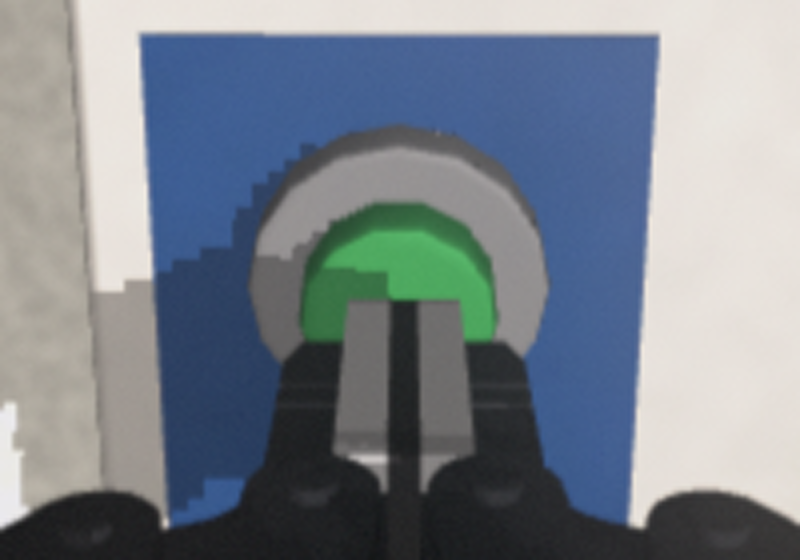

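The pads' visible lower edge is at z≈0.117, so the fingertips really end higher than the reported TCP and are about 20 mm above the button. Continuing down in watched steps.

Call:
move_arm:
  steps:
    - [-1.5,0,2,0,0]
    - [-1.5,0,4,0,0]
    - [-1.5,0,6,0,0]
    - [-1.5,0,8,0,0]
    - [-1.5,0,10,0,0]
    - [-1.5,0,10,0,0]

```text
time: 22.1
tool_pos: [0.5747, -0.2843, 0.0762]
tcp_rot: [0.227, -3.133, -0.001]
wrist_force: [-0.7, -0.2, -0.2]
width: 0.0
```

Run:
```python
from h import *
s=bot.read_state(); print(s['wrist_force'],s['tool_pos'],s['width'])
c=bot.read_camera('wrist'); cv2.imwrite('pics/w9.png',cv2.resize(c['pixels'][180:320,180:380],None,fx=4,fy=4,interpolation=cv2.INTER_CUBIC)[...,::-1])
W=cloud(c)
for v in range(235,275,3): print(v,np.round(W[v,281],4),np.round(W[v,272],4))
```

```text
[-0.65657084 -0.16600535 -0.19821631] [ 0.57473891 -0.28431648  0.07624286] 0.000259260998547898
235 [ 0.5618 -0.2861  0.0868] [ 0.5622 -0.2908  0.0876]
238 [ 0.562  -0.2861  0.0905] [ 0.5627 -0.2907  0.0904]
241 [ 0.5623 -0.286   0.0939] [ 0.5627 -0.2906  0.0944]
244 [ 0.5633 -0.2859  0.0953] [ 0.5637 -0.2904  0.0959]
247 [ 0.5642 -0.2858  0.097 ] [ 0.5654 -0.2902  0.0958]
250 [ 0.5659 -0.2855  0.0968] [ 0.5667 -0.29    0.0966]
253 [ 0.5674 -0.2853  0.0971] [ 0.5689 -0.2897  0.0953]
256 [ 0.5634 -0.2859  0.1093] [ 0.5637 -0.2901  0.1099]
259 [ 0.5635 -0.2859  0.1121] [ 0.5642 -0.2899  0.1119]
262 [ 0.5634 -0.2859  0.1154] [ 0.5635 -0.2899  0.1163]
265 [ 0.5636 -0.2859  0.118 ] [ 0.5641 -0.2898  0.1182]
268 [ 0.5639 -0.2858  0.1202] [ 0.5643 -0.2897  0.1205]
271 [ 0.5633 -0.2859  0.124 ] [ 0.5635 -0.2897  0.1248]
274 [ 0.5635 -0.2859  0.1262] [ 0.5638 -0.2896  0.1268]
```

View pics/w9.png

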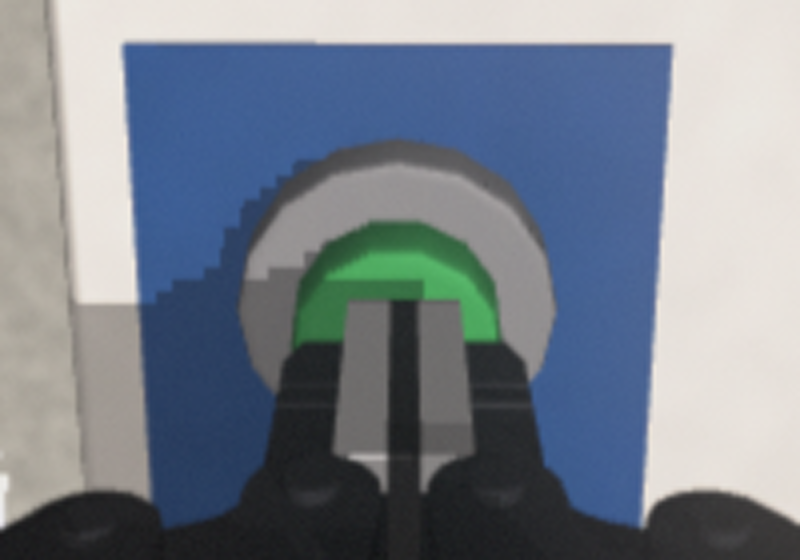

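Call:
move_arm:
  steps:
    - [0,0,3,0,0]
    - [0,0,6,0,0]
    - [0,0,8,0,0]
    - [0,0,10,0,0]
    - [0,0,11,0,0]
    - [0,0,12,0,0]
    - [0,0,12,0,0]

```text
time: 22.85
tool_pos: [0.575, -0.2845, 0.065]
tcp_rot: [0.227, -3.133, -0.0]
wrist_force: [-1.7, 0.5, 3.0]
width: -0.0
```

Contact, 3 N. Pressing on.

Call:
move_arm:
  steps:
    - [0,0,1,0,0]
    - [0,0,2,0,0]
    - [0,0,3,0,0]
    - [0,0,3.5,0,0]
    - [0,0,4,0,0]
    - [0,0,4,0,0]

```text
time: 23.45
tool_pos: [0.5751, -0.2845, 0.0628]
tcp_rot: [-0.227, 3.133, -0.0]
wrist_force: [-5.7, 2.9, 13.5]
width: 0.001
```

Call:
move_arm:
  steps:
    - [0,0,0.5,0,0]
    - [0,0,0.5,0,0]

```text
time: 23.65
tool_pos: [0.5751, -0.2845, 0.0628]
tcp_rot: [-0.227, 3.133, -0.0]
wrist_force: [-7.5, 3.9, 15.5]
width: 0.004
```

Run:
```python
from h import *
s=bot.read_state(); print(s['wrist_force'],s['tool_pos'],s['width'])
c=bot.read_camera('wrist'); cv2.imwrite('pics/w10.png',cv2.resize(c['pixels'][180:320,180:380],None,fx=4,fy=4,interpolation=cv2.INTER_CUBIC)[...,::-1])
W=cloud(c)
for v in range(232,270,3): print(v,np.round(W[v,281],4),np.round(W[v,265],4))
```

```text
[-7.5124254   3.92057175 15.50726258] [ 0.57511976 -0.28452486  0.06276028] 0.003692012805399169
232 [ 0.5556 -0.2873  0.0861] [ 0.5571 -0.2949  0.0853]
235 [ 0.5572 -0.287   0.0861] [ 0.5581 -0.2948  0.0866]
238 [ 0.5577 -0.287   0.0886] [ 0.5599 -0.2945  0.0861]
241 [ 0.5601 -0.2866  0.0866] [ 0.5617 -0.2943  0.0854]
244 [ 0.562  -0.2863  0.0859] [ 0.5626 -0.2941  0.087 ]
247 [ 0.5624 -0.2863  0.0885] [ 0.565  -0.2939  0.0853]
250 [ 0.5638 -0.2861  0.089 ] [nan nan nan]
253 [ 0.5646 -0.286   0.0907] [ 0.5662 -0.2936  0.0894]
256 [ 0.5637 -0.2861  0.0959] [ 0.5672 -0.2934  0.0908]
259 [ 0.564  -0.2861  0.0984] [ 0.5688 -0.2932  0.0906]
262 [ 0.5636 -0.2861  0.1023] [ 0.5707 -0.2929  0.0901]
265 [ 0.5634 -0.2862  0.1055] [ 0.5689 -0.2929  0.0966]
268 [ 0.5634 -0.2862  0.1083] [ 0.5682 -0.2928  0.1011]
```

View pics/w10.png

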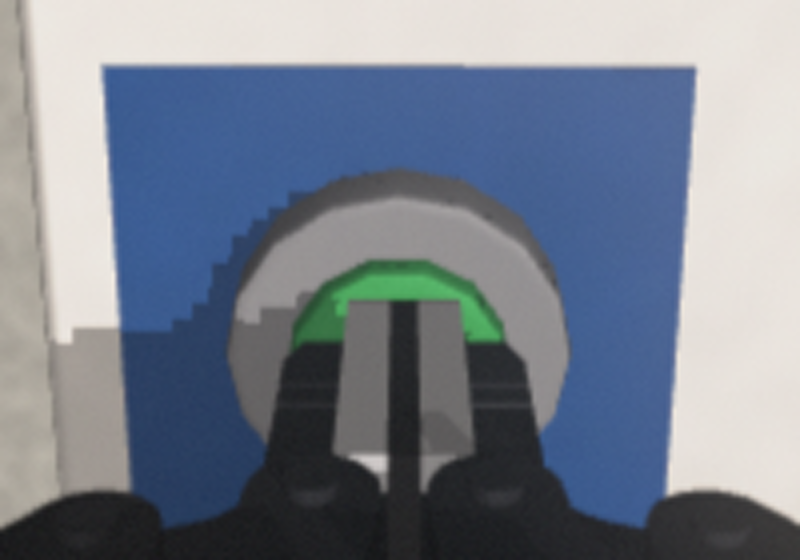

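Button top is down from 0.0967 to about 0.0905 (6 mm), the force has risen sharply and it sits almost flush with its ring: fully pressed. Withdrawing straight up.

Call:
move_arm:
  steps:
    - [0,0,-5,0,0]
    - [0,0,-20,0,0]
    - [0,0,-45,0,0]
    - [0,0,-75,0,0]
    - [0,0,-105,0,0]
    - [0,0,-125,0,0]
    - [0,0,-135,0,0]
    - [0,0,-138,0,0]
    - [0,0,-138,0,0]
    - [0,0,-138,0,0]

```text
time: 24.7
tool_pos: [0.5743, -0.284, 0.1965]
tcp_rot: [0.227, -3.131, -0.002]
wrist_force: [0.3, 0.6, -0.5]
width: 0.002
```

Run:
```python
from h import *
plan([.575,-.2845,.2])
c=bot.read_camera('wrist'); cv2.imwrite('pics/w11.png',c['pixels'][...,::-1])
W=cloud(c); Z=W[...,2]
hsv=cv2.cvtColor(c['pixels'],cv2.COLOR_RGB2HSV)
g=(hsv[...,0]>45)&(hsv[...,0]<75)&(hsv[...,1]>120)&(np.hypot(W[...,0]-.576,W[...,1]+.286)<.025)
print('green z',np.percentile(Z[g],[10,50,90]))
m=(np.hypot(W[...,0]-.592,W[...,1]+.157)<.055)&(Z>.081)&(Z<.095); p=W[m]
print('block',np.median(p[:,2]),cv2.minAreaRect((p[:,:2]*1000).astype(np.float32)))
c=bot.read_camera('top');W=cloud(c);px=c['pixels']
d=np.load('top0.npz')
diff=np.abs(px.astype(int)-d['px']).max(-1)
cv2.imwrite('pics/top11.png',px[...,::-1])
for n,(u,v) in dict(spare=(196,216),rack=(141,252),bottle=(241,168),tip=(427,232)).items(): print(n,np.round(W[v,u]-d['W'][v,u],4), diff[v-15:v+15,u-15:u+15].mean())
```

```text
pos [ 0.5743 -0.284   0.1965] yaw_y 98.28 tilt z [-0.0024  0.0013 -1.    ] w 0.002 F [ 0.28  0.58 -0.46] t 24.7
shift mm [-0.7 -0.6 -3.5] turn None
green z [0.09542529 0.09632819 0.09716754]
block 0.08745954107328979 ((592.404052734375, -159.9863739013672), (70.0458755493164, 51.328765869140625), 8.424266815185547)
spare [-0.0002 -0.0004  0.0022] 11.438888888888888
rack [ 0.     -0.0013  0.004 ] 10.976666666666667
bottle [ 0.0009  0.0004 -0.0049] 11.685555555555556
tip [ 0.0001 -0.001  -0.003 ] 13.295555555555556
```

View pics/w11.png

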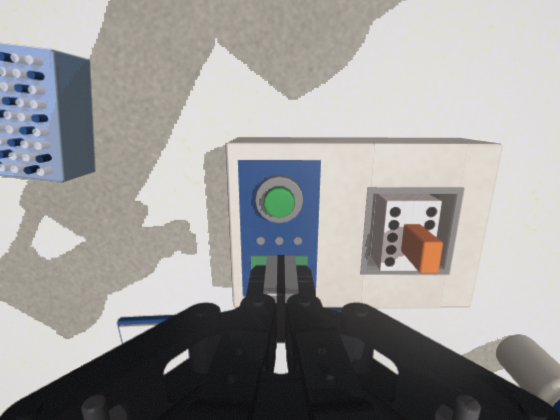

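The block is seated at (412,235). The button at (279,202) has sprung back to z 0.0963. Everything else stands where it was and the arm is clear, so I'm handing in.

```bash
python3 -c "
from workcell import bot
print(bot.finish_job())"
```

```text
the job is handed in; nothing more can be done
None
```

The block is seated over the key on the well floor and released. The start button was pressed fully and has sprung back. I handed the job in at about 25 s of the 72 s allowed; the hand-in gives no verdict.

- **Seating:** I felt for the key under a light press of about 9–11 N. There was nothing on the +y side. On the −y side the slot dropped about 6 mm off the middle, and the block sank 7.6 mm. The highest net force I read was about 11 N, against the 40 N limit.
- **Block at the end:** its top is at z 0.0875, which puts the underside at about 0.0425, against a floor at about 0.043. It is aligned with the heater to within 0.5° and within about 1 mm in x.
- **Button:** its top went from about 0.0967 down to about 0.0905, roughly 6 mm, with 15 N at the bottom. It read 0.0963 after I withdrew.
- **Other objects:** the spare, rack, bottle and tip box are unmoved to about 1 mm in the top view.

**Readings that disagreed:**
- When the fingers were shut, their tips appeared about 30 mm above the reported TCP. The first button press therefore met nothing, and I pressed about 28 mm lower, guided by force and depth.
- That also means the handle was probably held only near its top. The grip did not slip.
- The final y of the block differs slightly between sources: about −5 mm by the wrist camera and −6 mm by the TCP. Both are well inside the tolerance.

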